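# Clamp the boom-arm socket to the desk

### The job

Slide the tongue of the loose boom-arm socket into the desk clamp until it is fully home against the clamp's back stop, then screw the clamp's square knob down until its rubber pad grips the tongue firmly, at roughly 15 N and never hard enough to endanger the glass desk top, and let go. The knob sinks as it turns: go down with it, so that it is not pulled up off its stem. Leave the bottle, the mug and the jar alone.

Things in the scene. Friction and masses are not known exactly. Their poses are not given: they have to be found in the camera images.
- socket: loose aluminium boom-arm socket, 0.3 to 0.5 kg, lying on the desk: a flat plate 180 x 50 x 8 mm with an upright square post on it. Origin on the underside, at the post's centre line; x runs along the plate: the free tongue ends at x = +145 mm, the short rear end at x = -35 mm. At the start the tongue points roughly at the clamp, its tip outside it. It slides flat along the desk
- post_top (a point): centre of the top of the socket's square post, 28 x 28 mm, top 64 mm above the desk, sides parallel to the socket's x and y. Hold the socket here, pads on the post's +y and -y sides, so that the gripper stays clear of the clamp and knob
- tongue_tip (a point): middle of the tongue's end edge, at x = +145, y = 0, z = 4 mm of the socket
- clamp: fixed dark steel desk clamp. Origin on the desk under the knob's axis; the tongue enters along its +x, lying on the desk. Guide cheeks 18 mm high, 58 mm apart (4 mm play each side of the tongue), run from x = -55 to +40 mm, flared ends out to -80 mm. An arm over them (x -30 to +70, y +-18 mm, underside 38 mm, top 62 mm above the desk) carries the stem
- back_stop (a point): foot of the clamp's flat back stop face, at x = +40 mm of the clamp, on the desk; the tongue's end must come against it. Then the socket's origin is at x = -105, y = 0 mm of the clamp, x axes parallel
- stem: upright stem of the clamp, 12 mm diameter, sliding along z; its foot carries a 22 mm rubber pad that presses on the tongue. Origin on the axis near the pad's underside, but the pad is screwed in or out up to 3.5 mm, differently each time: feel for the touch. At the start it clears the tongue by 1.5 to 13.5 mm. It yields 1 mm per 8 N: 15 N is reached about 0.5 rad after first touch
- knob_grip (a point): middle of the black square knob on the stem, 30 x 30 mm, 22 mm high; 103 mm above the desk when fully up, at the start up to 5 mm lower. x and y axes normal to the flats (same grasp every quarter turn). Below it 10 mm of round hub, 25 mm diameter. Turning clockwise from above lowers knob and stem 24 mm per turn (3.82 mm per rad)
- knob_play (a joint): how far the knob is pulled up on its stem (m): 0 at rest, held down by a spring (3 N, plus 1.5 N per mm); keep it under 3 mm. Knob torque: about 0.12 N m of thread friction, which also holds the screw where it is left, plus 0.0038 N m per N of clamping (15 N: 0.057 N m more); at rest the friction may hold either way
- bottle: clear plastic bottle, orange cap, 62 mm diameter, 200 mm high, bystander; origin under its centre
- mug: white mug, 80 mm diameter, 90 mm high, bystander; origin under its centre
- jar: white plastic jar, 40 mm diameter, 80 mm high, bystander; origin under its centre

How it is judged:
On the way, in this order (a step that is already met when the one before it is completed fails the run):
1. the tongue is home: its end within 4 mm of the clamp's back stop, flat on the desk, between the cheeks, not yet clamped (x of tongue_tip in the frame of clamp above 0.036 m and y of tongue_tip in the frame of clamp between -0.006 and 0.006 m and angle between socket's own z axis and vertical below 0.06 rad and contact force between stem and socket below 3 N), for 0.2 s.
2. the pad presses on the tongue with more than 8 N (contact force between stem and socket above 8 N), for 0.2 s.
At the end, for the whole second after the job is handed in: the tongue's end is within 4 mm of the back stop and within 6 mm of the clamp's middle line, lying flat and within 7 degrees of straight; the pad presses on it with 8 to 24 N; the knob sits down on its stem; everything is at rest and let go (x of tongue_tip in the frame of clamp above 0.036 m and y of tongue_tip in the frame of clamp between -0.006 and 0.006 m and angle between the x axis of socket and the x axis of clamp, either way round below 0.12 rad and angle between socket's own z axis and vertical below 0.06 rad and contact force between stem and socket between 8 and 24 N and value of joint knob_play below 0.001 m and linear speed of socket below 0.01 m/s); the robot touches nothing.
It fails at once if the socket presses on the clamp, or the clamp on the socket, with more than 36 N (over-tightened or rammed) (contact force between any of clamp, stem and socket above 36 N).
It fails at once if the knob is pulled up more than 3 mm on its stem (value of joint knob_play above 0.003 m).
It fails at once if the bottle, the mug or the jar is moved by more than 20 mm (distance of any of bottle, mug, jar from where it was at the start of the episode above 0.02 m).
It also fails if it takes over 72 s, if anything falls off the work surface, if the arm or the gripper's body presses on something with over 40 N, if the wrist force passes 120 N, or if a joint passes its speed limit or range.

### The arm

A 6-joint arm with a two-finger parallel gripper is mounted at the origin on the work surface. World frame = base frame: x ahead of the robot, y to its left, z up, the work surface at z = 0. Lengths are in m, angles in rad, forces in N, time in s.
With the tool pointing down it reaches from about 0.25 to 0.775 m from the base axis. Payload 4 kg.
Tool frame: the origin (TCP) lies midway between the tips of the shut fingers; the grasp point (between the pads) lies 19 mm behind it; z points along the fingers, y is the direction in which the jaws open and shut (so a half turn about z gives the same grasp; the last joint's range is limited). The gripper opens to 94 mm and grips with 3 to 60 N. Pads are 16 mm wide; open, the fingers measure 119 mm over their backs; the gripper's body (75 mm by 177 mm) begins 78 mm behind the grasp point.
Start: joints at [-0.103, 0.087, 1.371, -0, 1.684, -0.103], TCP at [0.55, -0, 0.206] pointing down, gripper open.
Joint ranges: [-3.1, 3.1], [-0.76, 2.03], [0.27, 2.55], [-1.08, 4.22], [0.17, 2.65], [-2.57, 2.57]. Speed limits (rad/s): [2.79, 2.79, 3.14, 3.14, 3.14, 3.14].

### API

Orientations are given as [roll, pitch, yaw] about the fixed x, y, z axes, in that order (R = Rz(yaw) Ry(pitch) Rx(roll)).
In Python, from bench import robot, cams gives the robot as it stands.
- The arm moves only by the tool step_arm, never from a script. Its argument "plan" is a list that holds one entry, the list of rows, each a list of 5 numbers: the shift along the world's x, y, z in mm, then the turn about the world's z in rad, then the opening in per cent of the stroke, from 0 (shut) to 100 (fully open). In form: [[[tx, ty, tz, turn, fingers], ...]]. A call has 1 to 8 rows; each row is the pose to reach, as a shift and turn from the pose commanded when the call began; what a row does not reach only later rows make up. A row lasts 1/12 s, in which the tool goes at most 41.7 mm and 7.16 degrees, less where a joint would pass 70% of its speed; a pose out of reach is approached as far as the arm can. A call with a gripper value outside its range is refused whole. The fingers move at their own pace and stop on an object; the grip force is fixed at half the most. Time passes only in rows, so rows that repeat a pose let the fingers close. It gives the time, the measured TCP pose, the force and the opening at its end, in the units of the state.
- robot.get_obs(): the state, without advancing time (a new reading comes with each control period).
- cams.snapshot(name): name is "scene" or "side" or "wrist"; returns a dict with "frame" (420x560x3 uint8, red, green, blue), "camera_matrix" (3x3 intrinsics, pixels), "origin" and "attitude" of the camera in the world; the wrist camera has in their place "T_tool_cam" (4x4, takes a point from camera to tool coordinates, whose origin is the TCP and whose axes are the flange's). Camera axes: x right, y down, z forward; pixel columns grow to the right and rows downward; lengths in m; the calibration is good to about 2 mm. A picture is of the moment at which its call begins: read the wrist's pose just before it. There is no depth.
- robot.close_job(): hands the job in, once; it reports no verdict.
The state is a dict: "time": time; "joint_positions": joint angles; "qvel": joint speeds; "joint_torque": joint torques, N m; "tool_pos": TCP position; "ee_rot": TCP orientation; "wrist_force": force on the tool from outside, world axes, zero at the start; "wrist_torque": the same for the moment, N m; "width": finger opening in m.
Only numpy, scipy, OpenCV 4.12 (cv2) and the standard library are available. Lean on these libraries where they do the work, as an engineer would, in place of code of your own. Each camera call takes 0.05 s, during which the arm holds its last target. There are 200 camera calls.

## Working session

There is one attempt and no reset: what is moved stays moved. The work goes in short steps, Python scripts to look and compute and a tool call to move; the robot and the scene stay as the last step left them, time stands still between calls to the robot, and variables do not carry over. Pictures are saved under pics/ and viewed, about 8 in all and at most 12, crops included, and the job is handed in when it is done.

Besides the shell and the picture viewer there is one more tool, called after "Emit:" as name(argument=value, ...) on one line, values as JSON. step_arm: Moves the arm, as the interface text tells. Its arguments: {"type":"object","properties":{"plan":{"type":"array"}},"required":["plan"]}

```bash
mkdir -p pics; ls; python3 - <<'E'
from bench import robot,cams
import cv2,numpy as np
o=robot.get_obs();print(o)
for n in("scene","side"):
    s=cams.snapshot(n);cv2.imwrite(f"pics/{n}0.png",s["frame"][:,:,::-1]);print(n,s["camera_matrix"],s["origin"],s["attitude"])
s=cams.snapshot("wrist");cv2.imwrite("pics/wrist0.png",s["frame"][:,:,::-1]);print(s["T_tool_cam"],s["camera_matrix"])
E
```

```text
pics
{'time': 0.0, 'joint_positions': array([-1.03110843e-01,  8.79463819e-02,  1.37226206e+00, -1.72002392e-05,
        1.68360587e+00, -1.03117395e-01]), 'qvel': array([ 9.94500176e-04, -9.83916264e-05, -1.16426670e-03, -4.94649687e-04,
       -7.41073552e-04,  5.98755923e-04]), 'joint_torque': array([ 1.28542815e-03, -3.40182602e+01, -3.02423716e+01,  7.18220207e-02,
        3.29729996e-02, -1.13141955e-04]), 'tool_pos': array([5.49440924e-01, 4.12443214e-05, 2.04304944e-01]), 'ee_rot': array([-3.13938103e+00, -2.11682061e-04,  1.57080073e+00]), 'wrist_force': array([ 0.85950749, -0.60478075, -0.4187979 ]), 'wrist_torque': array([ 0.01266383, -0.01906754, -0.04925929]), 'width': 0.09397266694001144}
scene [[467.04696185   0.         285.89079655]
 [  0.         467.04696185 220.46306395]
 [  0.           0.           1.        ]] [ 1.18763314 -0.21866619  0.96694116] [-2.52176573  0.01012309  1.1929438 ]
side [[429.40858822   0.         276.25846991]
 [  0.         429.40858822 207.66942867]
 [  0.           0.           1.        ]] [0.49059171 0.70502626 0.56633686] [-2.18188953e+00  1.95051134e-03 -2.96958185e+00]
[[ 1.35301029e-03 -9.61927327e-01 -2.73302008e-01  7.99726426e-02]
 [ 9.99999064e-01  1.35662701e-03  1.75748568e-04 -4.98358653e-04]
 [ 2.01711535e-04 -2.73301990e-01  9.61928262e-01 -1.78442136e-01]
 [ 0.00000000e+00  0.00000000e+00  0.00000000e+00  1.00000000e+00]] [[346.0479003    0.         280.67604357]
 [  0.         346.0479003  207.37933025]
 [  0.           0.           1.        ]]
```

View pics/scene0.png

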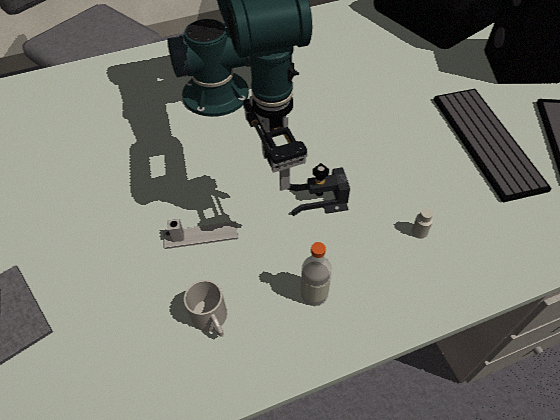

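View pics/side0.png

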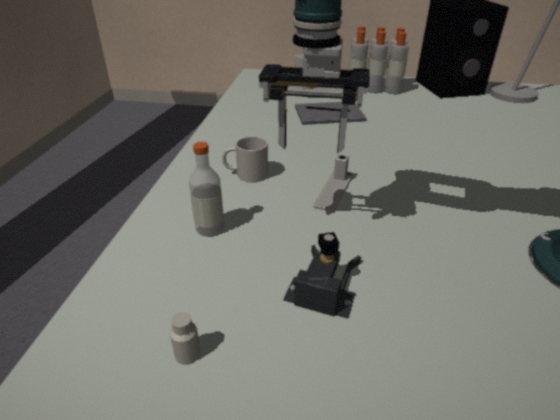

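View pics/wrist0.png

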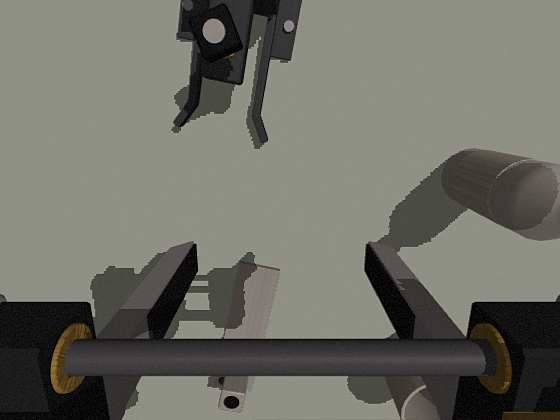

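```bash
cat > h.py <<'E'
import numpy as np,cv2
from scipy.spatial.transform import Rotation as R
from bench import robot,cams
def snap(n,f):
    o=robot.get_obs();s=cams.snapshot(n);cv2.imwrite(f,s["frame"][:,:,::-1])
    return cam(s,o)
def cam(s,o=None):
    K=np.array(s["camera_matrix"])
    if "T_tool_cam" in s:
        T=np.eye(4);T[:3,:3]=R.from_euler('xyz',o["ee_rot"]).as_matrix();T[:3,3]=o["tool_pos"];T=T@np.array(s["T_tool_cam"])
        return K,T[:3,3],T[:3,:3]
    return K,np.array(s["origin"]),R.from_euler('xyz',s["attitude"]).as_matrix()
def at(c,uv,z):
    K,p,r=c;d=r@np.linalg.solve(K,[*uv,1]);return p+d*(z-p[2])/d[2]
def proj(c,X):
    K,p,r=c;q=K@(r.T@(np.array(X)-p));return q[:2]/q[2]
E
python3 - <<'E'
from h import *
np.set_printoptions(precision=4,suppress=True)
o=robot.get_obs();w=cam(cams.snapshot("wrist"),o);s=cam(cams.snapshot("scene"));d=cam(cams.snapshot("side"))
print("knob",at(w,(214,31),.112),at(s,(321,168),.112),at(d,(328,239),.112))
print("post",at(w,(232,402),.064),at(s,(174,223),.064),at(d,(342,157),.064))
print("tip corners",at(w,(240,263),.008),at(w,(280,269),.008),at(s,(238,236),.008))
print("flares",at(w,(178,126),.018),at(w,(265,142),.018))
print("bends",at(w,(199,100),.018),at(w,(249,120),.018), at(w,(251,116),.018),at(w,(266,60),.018))
print("jar",at(d,(186,358),0),at(s,(421,235),0),"bottle",at(s,(315,302),0),"mug",at(s,(210,325),0))
E
python3 - <<'E'
import cv2
a=cv2.imread('pics/wrist0.png')[0:160,130:330];b=cv2.imread('pics/wrist0.png')[250:420,180:330]
cv2.imwrite('pics/c1.png',cv2.resize(a,(750,600),interpolation=cv2.INTER_CUBIC))
E
```

```text
knob [0.5014 0.1334 0.112 ] [0.5032 0.136  0.112 ] [0.5017 0.1415 0.112 ]
post [ 0.4937 -0.2415  0.064 ] [ 0.4924 -0.2383  0.064 ] [ 0.4925 -0.2416  0.064 ]
tip corners [ 0.5009 -0.0949  0.008 ] [ 0.5481 -0.1025  0.008 ] [ 0.5473 -0.1021  0.008 ]
flares [0.4431 0.0632 0.018 ] [0.5324 0.0471 0.018 ]
bends [0.4663 0.0887 0.018 ] [0.5163 0.0692 0.018 ] [0.5184 0.0732 0.018 ] [0.5343 0.1262 0.018 ]
jar [0.6977 0.3279 0.    ] [0.7096 0.321  0.    ] bottle [ 0.7778  0.0043 -0.    ] mug [ 0.7422 -0.2318  0.    ]
```

View pics/c1.png

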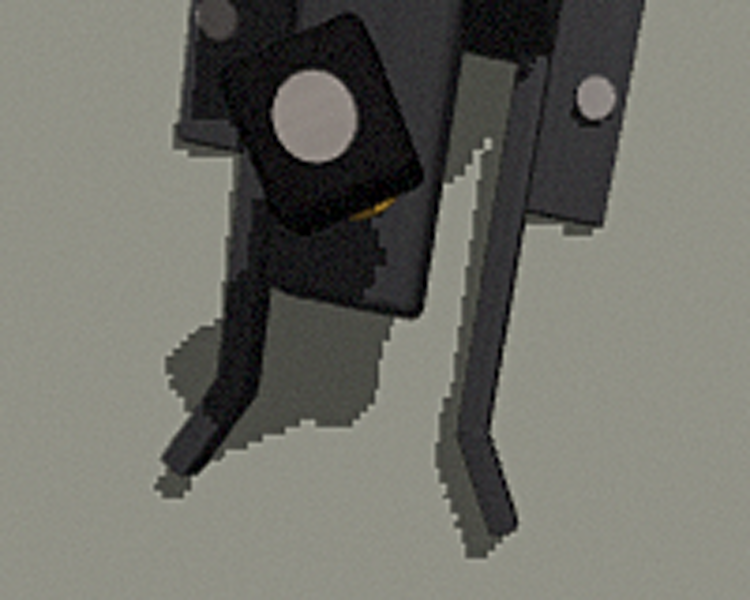

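```bash
python3 - <<'E'
from h import *
np.set_printoptions(precision=4,suppress=True)
o=robot.get_obs();w=cam(cams.snapshot("wrist"),o)
f=lambda u,v,z:at(w,(u/3.75+130,v/3.75),z)
a,b=f(458,430,.018),f(515,70,.018);print("in cheek",a,b,np.degrees(np.arctan2(*(b-a)[1::-1])))
a,b=f(423,318,.062),f(462,40,.062);print("arm right",a,b,np.degrees(np.arctan2(*(b-a)[1::-1])))
a,b=f(270,290,.062),f(423,318,.062);print("arm front",a,b,np.degrees(np.arctan2(*(b-a)[1::-1])))
a,b=f(218,75,.112),f(355,15,.112);c=f(428,180,.112);print("knob",a,b,c,(a+c)/2,np.degrees(np.arctan2(*(b-a)[1::-1])),np.degrees(np.arctan2(*(c-b)[1::-1])))
for x in [(170,460),(500,535),(258,390)]:print(f(*x,.018))
p=at(w,(232,402),.064);t=(at(w,(240,263),.008)+at(w,(280,269),.008))/2;d=t-p;print(d,np.degrees(np.arctan2(d[1],d[0])),np.hypot(*d[:2]))
E
```

```text
in cheek [0.52   0.0745 0.018 ] [0.5364 0.1627 0.018 ] 79.51776981953803
arm right [0.5159 0.1005 0.062 ] [0.5262 0.1587 0.062 ] 79.96129046586117
arm front [0.4805 0.1066 0.062 ] [0.5159 0.1005 0.062 ] -9.779977902671547
knob [0.4837 0.1405 0.112 ] [0.51   0.1506 0.112 ] [0.5228 0.1224 0.112 ] [0.5033 0.1314 0.112 ] 21.04967468823049 -65.57791964614759
[0.441  0.0664 0.018 ]
[0.5311 0.0463 0.018 ]
[0.4662 0.0848 0.018 ]
[ 0.0309  0.1431 -0.056 ] 77.8026804395163 0.14638893490779756
```

Emit:
step_arm(plan=[[[-10,-40,0,-0.1,100],[-20,-80,0,-0.21,100],[-29,-120,0,-0.21,100],[-38,-160,0,-0.21,100],[-47,-200,-10,-0.21,70],[-56,-241,-40,-0.21,70],[-56,-241,-75,-0.21,60],[-56,-241,-75,-0.21,60]]])

```text
time: 1.02
tool_pos: [0.4878, -0.2405, 0.1211]
ee_rot: [-3.125, -0.005, 1.356]
wrist_force: [-2.1, -0.0, -1.8]
width: 0.0708
```

```bash
python3 - <<'E'
from h import *
np.set_printoptions(precision=4,suppress=True)
c=snap("wrist","pics/w1.png");o=robot.get_obs();print(o["tool_pos"],o["ee_rot"],proj(c,(.493,-.2415,.064)))
E
```

```text
[ 0.49   -0.2397  0.1249] [-3.1297 -0.0048  1.3582] [289.9857 225.0547]
```

View pics/w1.png

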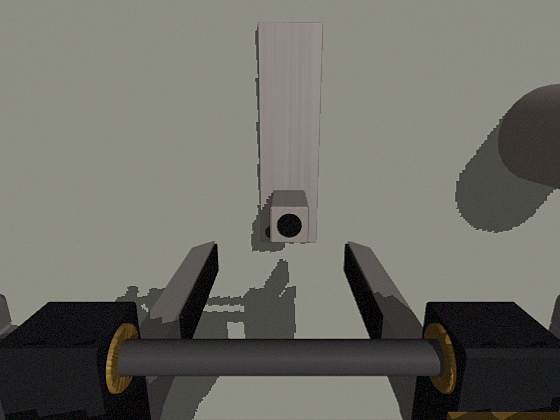

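Emit:
step_arm(plan=[[[0,0,-35,0,60],[0,0,-70,0,60],[0,0,-96,0,60],[0,0,-96,0,60],[0,0,-96,0,15],[0,0,-96,0,15],[0,0,-96,0,15],[0,0,-96,0,15]]])

```text
time: 1.73
tool_pos: [0.4957, -0.2417, 0.0377]
ee_rot: [3.137, 0.002, 1.361]
wrist_force: [-2.3, 0.4, 2.1]
width: 0.0331
```

Emit:
step_arm(plan=[[[0,0,0,0,15],[0,0,0,0,10],[0,0,0,0,10]]])

```text
time: 1.98
tool_pos: [0.4944, -0.2415, 0.0369]
ee_rot: [3.14, 0.001, 1.361]
wrist_force: [-3.3, 0.9, 6.6]
width: 0.0279
```

Emit:
step_arm(plan=[[[-8,20,0,0.02,10],[-16,45,0,0.035,10],[-24,70,0,0.035,10],[-32,90,0,0.035,10],[-38,108,0,0.035,10],[-38,108,0,0.035,10],[-38,108,0,0.035,10]]])

```text
time: 2.57
tool_pos: [0.4568, -0.1308, 0.0369]
ee_rot: [3.139, -0.003, 1.397]
wrist_force: [-1.7, 6.6, 9.2]
width: 0.0278
```

```bash
python3 - <<'E'
from h import *
np.set_printoptions(precision=4,suppress=True)
c=snap("wrist","pics/w2.png");o=robot.get_obs();print(o["tool_pos"],o["ee_rot"],o["wrist_force"])
C=np.array([.5025,.133,0]);x=np.array([.1736,.985,0]);y=np.array([-.985,.1736,0])
P=lambda X,Y,Z:proj(c,C+x*X/1e3+y*Y/1e3+[0,0,Z/1e3]).round(1)
for q in [(-55,29,18),(-55,-29,18),(35,-29,18),(-30,18,62),(-30,-18,62),(0,0,112),(-125,25,8),(-125,-25,8)]:print(q,P(*q))
E
```

```text
[ 0.4568 -0.1309  0.0369] [ 3.1397 -0.0039  1.3965] [-2.4696  7.1941 10.2807]
(-55, 29, 18) [ 215.7 -201.1]
(-55, -29, 18) [ 345.9 -200.5]
(35, -29, 18) [ 358.6 -507.6]
(-30, 18, 62) [ 222.  -432.1]
(-30, -18, 62) [ 340.6 -431.4]
(0, 0, 112) [  283.3 -1277.3]
(-125, 25, 8) [233.1 -14.6]
(-125, -25, 8) [327.8 -14.3]
```

View pics/w2.png

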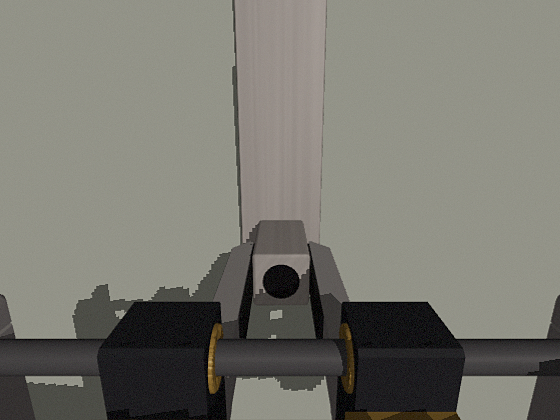

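Emit:
step_arm(plan=[[[3,20,1,0,10],[6,36,1,0,10],[8.5,48,1,0,10],[10.5,60,1,0,10],[12.5,72,1,0,10],[14.5,84,1,0,10],[14.5,84,1,0,10]]])

```text
time: 3.2
tool_pos: [0.4719, -0.0479, 0.0369]
ee_rot: [3.139, -0.001, 1.397]
wrist_force: [-0.9, 2.9, 3.5]
width: 0.0279
```

```bash
python3 - <<'E'
from h import *
np.set_printoptions(precision=4,suppress=True)
c=snap("scene","pics/s1.png");o=robot.get_obs();print(o["tool_pos"],o["ee_rot"],o["wrist_force"])
d=snap("side","pics/d1.png")
C=np.array([.5025,.133,0])
print(proj(c,C),proj(d,C))
a=cv2.imread("pics/s1.png")[130:250,220:380];b=cv2.imread("pics/d1.png")[130:330,240:400]
cv2.imwrite("pics/m1.png",np.hstack([cv2.resize(a,(400,300),interpolation=2),cv2.resize(b,(400,500),interpolation=2)[:300] if 0 else cv2.resize(b[80:200],(400,300),interpolation=2)]))
E
```

```text
[ 0.4719 -0.0479  0.0369] [ 3.1387 -0.0021  1.397 ] [0.5652 4.3453 5.0281]
[317.6975 196.6793] [323.8153 283.4979]
```

View pics/m1.png

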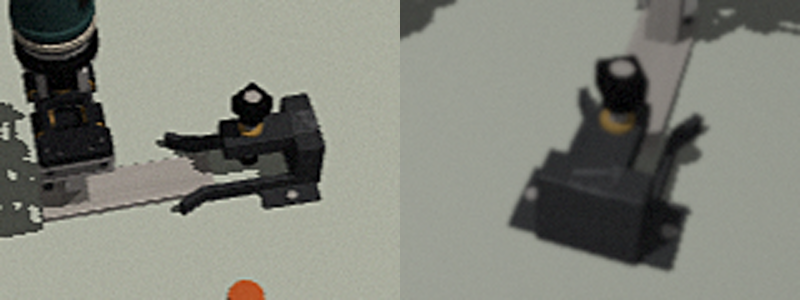

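Emit:
step_arm(plan=[[[1,12,0,0,10],[3,24,0,0,10],[5,36,0,0,10],[7,48,0,0,10],[9,60,0,0,10],[9.8,64,0,0,10],[9.8,64,0,0,10]]])

```text
time: 3.88
tool_pos: [0.4814, 0.0139, 0.0368]
ee_rot: [3.139, 0.002, 1.396]
wrist_force: [-1.2, -0.8, 5.5]
width: 0.0276
```

Emit:
step_arm(plan=[[[0.4,2,0,0,10],[0.7,4,0,0,10],[1.0,6,0,0,10],[1.4,8,0,0,10],[1.8,10,0,0,10],[1.8,10,0,0,10]]])

```text
time: 4.38
tool_pos: [0.4831, 0.0224, 0.0369]
ee_rot: [3.139, 0.004, 1.395]
wrist_force: [-0.5, -4.7, 5.9]
width: 0.0277
```

Emit:
step_arm(plan=[[[0.2,1,0,0,10],[0.4,2,0,0,10],[0.4,2,0,0,10]]])

```text
time: 4.63
tool_pos: [0.4834, 0.0242, 0.0369]
ee_rot: [3.139, 0.004, 1.395]
wrist_force: [-1.4, -6.4, 6.4]
width: 0.0277
```

Emit:
step_arm(plan=[[[0.2,1,0,0,10],[0.2,1,0,0,10]]])

```text
time: 4.8
tool_pos: [0.4836, 0.0252, 0.0369]
ee_rot: [3.139, 0.004, 1.395]
wrist_force: [-0.2, -5.1, 5.8]
width: 0.0275
```

Emit:
step_arm(plan=[[[0.2,1,0,0,10],[0.2,1,0,0,10]]])

```text
time: 4.97
tool_pos: [0.4838, 0.0261, 0.0368]
ee_rot: [3.139, 0.004, 1.395]
wrist_force: [-1.1, -5.3, 6.3]
width: 0.0277
```

Emit:
step_arm(plan=[[[0.2,1,0,0,10],[0.3,2,0,0,10],[0.3,2,0,0,10]]])

```text
time: 5.22
tool_pos: [0.4841, 0.0282, 0.0368]
ee_rot: [3.139, 0.004, 1.395]
wrist_force: [-0.1, -4.7, 4.8]
width: 0.0276
```

Emit:
step_arm(plan=[[[0.2,1,0,0,10],[0.2,1,0,0,10]]])

```text
time: 5.38
tool_pos: [0.4843, 0.0291, 0.0368]
ee_rot: [3.139, 0.004, 1.395]
wrist_force: [-1.0, -6.4, 5.7]
width: 0.0275
```

Emit:
step_arm(plan=[[[0.2,1,0,0,10],[0.2,1,0,0,10]]])

```text
time: 5.55
tool_pos: [0.4845, 0.0301, 0.0368]
ee_rot: [3.139, 0.004, 1.395]
wrist_force: [-0.5, -4.8, 6.3]
width: 0.028
```

Emit:
step_arm(plan=[[[0.2,1,0,0,10],[0.2,1,0,0,10]]])

```text
time: 5.72
tool_pos: [0.4846, 0.0305, 0.0368]
ee_rot: [3.139, 0.005, 1.395]
wrist_force: [-0.3, -7.7, 5.9]
width: 0.0276
```

Emit:
step_arm(plan=[[[0.2,1,0,0,10],[0.2,1,0,0,10]]])

```text
time: 5.88
tool_pos: [0.4846, 0.0306, 0.0368]
ee_rot: [3.139, 0.007, 1.395]
wrist_force: [-1.8, -10.2, 6.7]
width: 0.0278
```

Emit:
step_arm(plan=[[[0.2,1,0,0,10],[0.2,1,0,0,10]]])

```text
time: 6.05
tool_pos: [0.4846, 0.0307, 0.0368]
ee_rot: [3.139, 0.009, 1.395]
wrist_force: [-2.2, -11.1, 7.5]
width: 0.0277
```

Emit:
step_arm(plan=[[[-0.3,-2,0,0,10],[-0.3,-2,0,0,10],[-0.3,-2,0,0,60],[-0.3,-2,0,0,60],[-0.3,-2,0,0,60],[-0.3,-2,0,0,60]]])

```text
time: 6.55
tool_pos: [0.4836, 0.034, 0.035]
ee_rot: [-3.141, -0.0, 1.396]
wrist_force: [0.4, -0.1, 0.9]
width: 0.0512
```

Emit:
step_arm(plan=[[[0,0,35,0,70],[0,0,75,0,100],[0,0,115,0,100],[0,0,155,0,100],[0,0,175,0,100],[12,15,175,0,100],[12,15,175,0,100],[12,15,175,0,100]]])

```text
time: 7.22
tool_pos: [0.4957, 0.0493, 0.2099]
ee_rot: [-3.14, 0.0, 1.397]
wrist_force: [0.5, 0.1, -0.1]
width: 0.0939
```

```bash
python3 - <<'E'
from h import *
np.set_printoptions(precision=4,suppress=True)
for i in range(6):
    c=snap("wrist","pics/w3.png");o=robot.get_obs();print(o["wrist_torque"],o["joint_torque"][5],o["wrist_force"])
print(o["tool_pos"],o["ee_rot"],o["joint_positions"],o["width"],proj(c,(.5025,.133,.11)))
a=cv2.imread("pics/w3.png")[:300,140:440];cv2.imwrite("pics/w3c.png",cv2.resize(a,(600,600),interpolation=2))
E
```

```text
[-0.0078 -0.0258 -0.0422] 0.004215995577396825 [-0.3934  0.1411  0.1967]
[-0.0085  0.0026 -0.0015] -0.0018278745847055689 [ 0.0147 -0.6044  0.3835]
[-0.0247 -0.0332 -0.019 ] -0.0028600391669897363 [-0.3664  0.1109 -0.5621]
[-0.0228  0.0148  0.0294] -0.002675524228834547 [-0.2326  0.9694 -0.9111]
[-0.0013  0.0492  0.0169] -0.0021653793373843655 [ 0.6596  0.3284 -0.6843]
[-0.0214  0.0511  0.0474] -0.0017927258159033954 [-0.223  -0.4513 -0.6618]
[0.4953 0.0487 0.2096] [-3.1399  0.0004  1.3954] [-0.0159 -0.0292  1.482  -0.0001  1.6905  0.1595] 0.09413505659227542 [272.0213 102.9804]
```

View pics/w3c.png

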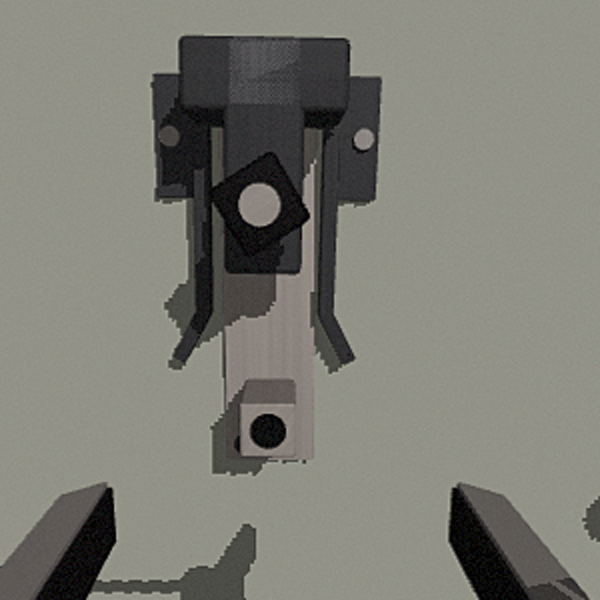

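```bash
python3 - <<'E'
from h import *
np.set_printoptions(precision=4,suppress=True)
o=robot.get_obs();c=cam(cams.snapshot("wrist"),o)
q=np.array([at(c,(u/2+140,v/2),.111) for u,v in [(212,193),(272,153),(310,213),(250,255)]])
print(q,q.mean(0));e=np.diff(np.vstack([q,q[:1]]),axis=0);print(np.degrees(np.arctan2(e[:,1],e[:,0]))%90,np.hypot(e[:,0],e[:,1]))
print(at(c,(269.5,101.5),.111),[at(c,(u/2+140,v/2),.064) for u,v in [(240,403),(295,403),(297,455),(241,457)]])
E
```

```text
[[0.484  0.1411 0.111 ]
 [0.5091 0.1512 0.111 ]
 [0.5197 0.1274 0.111 ]
 [0.494  0.1159 0.111 ]] [0.5017 0.1339 0.111 ]
[21.9998 23.8889 24.1361 21.6582] [0.027  0.0261 0.0281 0.0271]
[0.501  0.1344 0.111 ] [array([0.4738, 0.046 , 0.064 ]), array([0.5   , 0.0414, 0.064 ]), array([0.4965, 0.015 , 0.064 ]), array([0.469 , 0.0188, 0.064 ])]
```

Emit:
step_arm(plan=[[[1,10,0,0.12,100],[2,20,0,0.24,100],[3,30,0,0.36,100],[4,42,0,0.48,100],[5,54,0,0.6,100],[6,66,0,0.72,100],[6,76,0,0.84,100],[6,85,0,0.96,100]]])

```text
time: 8.23
tool_pos: [0.5017, 0.1345, 0.2102]
ee_rot: [-3.141, -0.0, 2.362]
wrist_force: [-0.5, 0.4, 0.3]
width: 0.0939
```

Emit:
step_arm(plan=[[[0,0,0,0.12,90],[0,0,0,0.24,80],[0,0,0,0.36,70],[0,0,0,0.48,70],[0,0,0,0.6,70],[0,0,0,0.72,70],[0,0,0,0.84,70],[0,0,0,0.96,70]]])

```text
time: 8.9
tool_pos: [0.5018, 0.1338, 0.2103]
ee_rot: [3.142, -0.0, -2.962]
wrist_force: [-0.4, 0.2, 0.1]
width: 0.0656
```

Emit:
step_arm(plan=[[[0,0,0,0.12,70],[0,0,-30,0.227,70],[0,0,-50,0.227,70],[0,0,-70,0.227,70],[0,0,-70,0.227,70],[0,0,-70,0.227,70]]])

```text
time: 9.4
tool_pos: [0.501, 0.1337, 0.1394]
ee_rot: [3.141, -0.003, -2.741]
wrist_force: [0.7, 0.1, 0.8]
width: 0.0655
```

Emit:
step_arm(plan=[[[0,0,-18,0,70],[0,0,-36,0,70],[0,0,-52,0,60],[0,0,-52,0,60],[0,0,-52,0,50],[0,0,-52,0,50]]])

```text
time: 9.9
tool_pos: [0.5033, 0.1342, 0.0907]
ee_rot: [-3.141, 0.003, -2.74]
wrist_force: [0.7, -0.3, -0.0]
width: 0.048
```

```bash
python3 - <<'E'
from h import *
np.set_printoptions(precision=4,suppress=True)
c=snap("side","pics/d2.png");o=robot.get_obs();print(o["tool_pos"],o["ee_rot"],o["wrist_force"],o["joint_positions"],o["joint_torque"][5])
print(proj(c,(.5017,.134,.062)),proj(c,(.5017,.134,.1)))
a=cv2.imread("pics/d2.png")[170:320,230:430];cv2.imwrite("pics/d2c.png",cv2.resize(a,(800,600),interpolation=2))
E
```

```text
[0.5034 0.1342 0.0908] [-3.1407  0.0038 -2.7404] [-0.5188 -0.358   0.3849] [ 0.1516  0.0715  1.6175  0.0001  1.4486 -1.8204] 5.364381877370761e-05
[326.4078 258.5359] [327.8624 241.7433]
```

View pics/d2c.png

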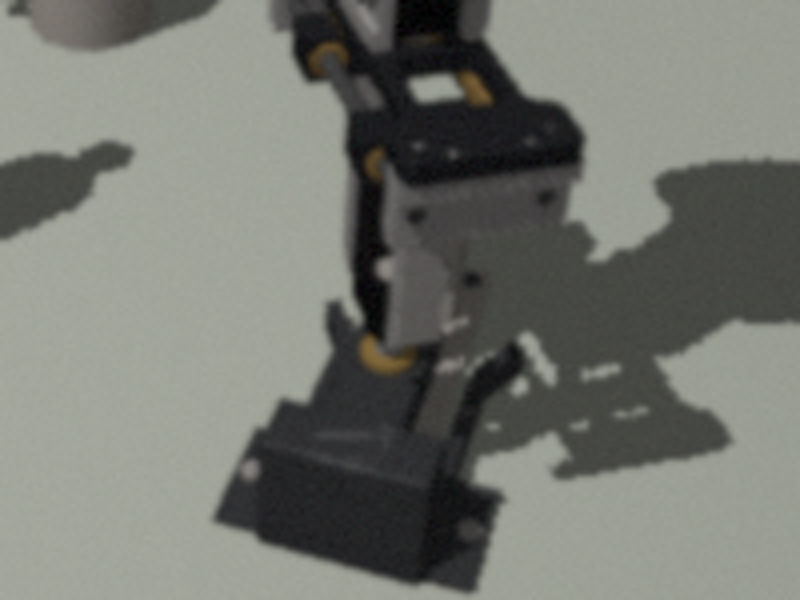

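Emit:
step_arm(plan=[[[0,0,0,0,40],[0,0,0,0,22],[0,0,0,0,22],[0,0,0,0,22],[0,0,0,0,22]]])

```text
time: 10.37
tool_pos: [0.5024, 0.1343, 0.0894]
ee_rot: [3.141, 0.002, -2.741]
wrist_force: [-1.2, 0.1, 3.5]
width: 0.0297
```

```bash
cat > st.py <<'E'
from bench import robot
o=robot.get_obs();print(round(o["time"],2),o["tool_pos"].round(4),o["ee_rot"].round(4),o["wrist_force"].round(1),"tz",round(o["wrist_torque"][2],3),"q6 %.4f t6 %.4f"%(o["joint_positions"][5],o["joint_torque"][5]),round(o["width"],4))
E
python3 st.py
```

```text
10.37 [0.5024 0.1343 0.0894] [ 3.1414e+00  1.5000e-03 -2.7406e+00] [-1.2  0.1  3.5] tz -0.165 q6 -1.8201 t6 -0.1302 0.0297
```

Emit:
step_arm(plan=[[[0,0,-0.4,-0.08,22],[0,0,-0.7,-0.16,22],[0,0,-1.0,-0.24,22]]])

```text
time: 10.62
tool_pos: [0.5025, 0.134, 0.0885]
ee_rot: [-3.141, 0.002, -2.984]
wrist_force: [0.1, 0.5, 3.8]
width: 0.0297
```

```bash
python3 st.py
```

```text
10.62 [0.5025 0.134  0.0885] [-3.1414e+00  1.6000e-03 -2.9838e+00] [0.1 0.5 3.8] tz 0.115 q6 -1.5768 t6 -0.6893 0.0297
```

Emit:
step_arm(plan=[[[0,0,-0.3,-0.08,22],[0,0,-0.6,-0.16,22]]])

```text
time: 10.78
tool_pos: [0.5024, 0.1338, 0.0879]
ee_rot: [-3.141, 0.002, 3.139]
wrist_force: [-0.9, -0.1, 4.1]
width: 0.0297
```

```bash
python3 st.py
```

```text
10.78 [0.5024 0.1338 0.0879] [-3.1412e+00  1.5000e-03  3.1393e+00] [-0.9 -0.1  4.1] tz 0.083 q6 -1.4168 t6 -0.6866 0.0297
```

Emit:
step_arm(plan=[[[0,0,-0.3,-0.08,22],[0,0,-0.6,-0.16,22]]])

```text
time: 10.95
tool_pos: [0.5024, 0.1336, 0.0872]
ee_rot: [-3.141, 0.002, 2.979]
wrist_force: [-0.4, -0.8, 3.9]
width: 0.0294
```

```bash
python3 st.py
```

```text
10.95 [0.5024 0.1336 0.0872] [-3.1410e+00  1.6000e-03  2.9792e+00] [-0.4 -0.8  3.9] tz 0.104 q6 -1.2568 t6 -0.6862 0.0294
```

Emit:
step_arm(plan=[[[0,0,-0.3,-0.08,22],[0,0,-0.6,-0.16,22]]])

```text
time: 11.12
tool_pos: [0.5024, 0.1334, 0.0866]
ee_rot: [-3.141, 0.002, 2.819]
wrist_force: [-1.7, -1.6, 3.4]
width: 0.03
```

```bash
python3 st.py
```

```text
11.12 [0.5024 0.1334 0.0866] [-3.1409e+00  1.7000e-03  2.8192e+00] [-1.7 -1.6  3.4] tz 0.086 q6 -1.0968 t6 -0.6862 0.03
```

Emit:
step_arm(plan=[[[0,0,-0.3,-0.08,22],[0,0,-0.6,-0.16,22]]])

```text
time: 11.28
tool_pos: [0.5023, 0.1333, 0.086]
ee_rot: [-3.141, 0.002, 2.659]
wrist_force: [-0.2, -1.9, 4.4]
width: 0.0297
```

```bash
python3 st.py
```

```text
11.28 [0.5023 0.1333 0.086 ] [-3.1408e+00  1.8000e-03  2.6592e+00] [-0.2 -1.9  4.4] tz 0.096 q6 -0.9369 t6 -0.6864 0.0297
```

Emit:
step_arm(plan=[[[0,0,-0.3,-0.08,22],[0,0,-0.6,-0.16,22]]])

```text
time: 11.45
tool_pos: [0.5022, 0.1331, 0.0854]
ee_rot: [-3.141, 0.002, 2.499]
wrist_force: [-0.9, -2.4, 5.0]
width: 0.0297
```

```bash
python3 st.py
```

```text
11.45 [0.5022 0.1331 0.0854] [-3.1406e+00  1.8000e-03  2.4991e+00] [-0.9 -2.4  5. ] tz 0.108 q6 -0.7768 t6 -0.6861 0.0297
```

Emit:
step_arm(plan=[[[0,0,-0.3,-0.08,22],[0,0,-0.6,-0.16,22]]])

```text
time: 11.62
tool_pos: [0.5021, 0.133, 0.0848]
ee_rot: [-3.141, 0.002, 2.339]
wrist_force: [-1.8, -2.3, 4.4]
width: 0.0299
```

```bash
python3 st.py
```

```text
11.62 [0.5021 0.133  0.0848] [-3.1406e+00  2.0000e-03  2.3391e+00] [-1.8 -2.3  4.4] tz 0.097 q6 -0.6168 t6 -0.6868 0.0299
```

Emit:
step_arm(plan=[[[0,0,-0.3,-0.08,22],[0,0,-0.6,-0.16,22]]])

```text
time: 11.78
tool_pos: [0.5019, 0.1329, 0.0842]
ee_rot: [-3.14, 0.002, 2.179]
wrist_force: [-1.5, -2.3, 4.3]
width: 0.03
```

```bash
python3 st.py
```

```text
11.78 [0.5019 0.1329 0.0842] [-3.1404e+00  2.1000e-03  2.1791e+00] [-1.5 -2.3  4.3] tz 0.09 q6 -0.4568 t6 -0.6875 0.03
```

Emit:
step_arm(plan=[[[0,0,-0.3,-0.08,22],[0,0,-0.6,-0.16,22]]])

```text
time: 11.95
tool_pos: [0.5018, 0.1327, 0.0836]
ee_rot: [-3.14, 0.002, 2.019]
wrist_force: [-3.0, -2.8, 5.0]
width: 0.0296
```

```bash
python3 st.py
```

```text
11.95 [0.5018 0.1327 0.0836] [-3.1403e+00  2.3000e-03  2.0190e+00] [-3.  -2.8  5. ] tz 0.027 q6 -0.2968 t6 -0.6882 0.0296
```

Emit:
step_arm(plan=[[[0,0,-0.3,-0.08,22],[0,0,-0.6,-0.16,22]]])

```text
time: 12.12
tool_pos: [0.5016, 0.1327, 0.0829]
ee_rot: [-3.14, 0.003, 1.859]
wrist_force: [-3.2, -4.1, 5.1]
width: 0.0301
```

```bash
python3 st.py
```

```text
12.12 [0.5016 0.1327 0.0829] [-3.1402e+00  2.5000e-03  1.8590e+00] [-3.2 -4.1  5.1] tz 0.059 q6 -0.1367 t6 -0.6891 0.0301
```

Emit:
step_arm(plan=[[[-0.3,-0.3,-0.3,-0.08,22],[-0.6,-0.6,-0.6,-0.16,22]]])

```text
time: 12.28
tool_pos: [0.5013, 0.1326, 0.0824]
ee_rot: [3.141, 0.002, 1.699]
wrist_force: [-2.7, -1.6, 4.9]
width: 0.0299
```

```bash
python3 st.py
```

```text
12.28 [0.5013 0.1326 0.0824] [3.1415e+00 1.7000e-03 1.6991e+00] [-2.7 -1.6  4.9] tz 0.102 q6 0.0222 t6 -0.6714 0.0299
```

Emit:
step_arm(plan=[[[-0.3,-0.3,-0.3,-0.08,22],[-0.6,-0.6,-0.6,-0.16,22]]])

```text
time: 12.45
tool_pos: [0.5011, 0.1325, 0.0818]
ee_rot: [3.14, 0.0, 1.539]
wrist_force: [-0.2, 0.0, 3.5]
width: 0.03
```

```bash
python3 st.py
```

```text
12.45 [0.5011 0.1325 0.0818] [3.1404e+00 5.0000e-04 1.5392e+00] [-0.2  0.   3.5] tz 0.1 q6 0.1812 t6 -0.6523 0.03
```

Emit:
step_arm(plan=[[[-0.2,-0.2,-0.3,-0.08,22],[-0.3,-0.3,-0.6,-0.16,22]]])

```text
time: 12.62
tool_pos: [0.5009, 0.1325, 0.0812]
ee_rot: [3.14, -0.0, 1.379]
wrist_force: [-1.1, 0.7, 3.4]
width: 0.0299
```

```bash
python3 st.py
```

```text
12.62 [0.5009 0.1325 0.0812] [ 3.1401e+00 -3.0000e-04  1.3794e+00] [-1.1  0.7  3.4] tz 0.191 q6 0.3407 t6 -0.6389 0.0299
```

```bash
cat > av.py <<'E'
from bench import robot,cams
import numpy as np
L=[]
for i in range(14):
    cams.snapshot("wrist");o=robot.get_obs();L.append([*o["wrist_force"],*o["wrist_torque"],o["joint_torque"][5],o["joint_positions"][5]])
L=np.array(L);print(L.mean(0).round(4),L.std(0).round(4))
E
python3 av.py; python3 st.py
```

```text
[-6.397e-01 -2.060e-02  5.237e+00 -2.000e-04  2.122e-01 -3.090e-02
  2.500e-02  3.362e-01] [0.311  0.5837 0.5207 0.0321 0.0222 0.0527 0.145  0.002 ]
13.32 [0.5009 0.1325 0.0812] [ 3.1403e+00 -3.0000e-04  1.3846e+00] [-0.9 -0.1  6.1] tz -0.038 q6 0.3355 t6 -0.0407 0.03
```

Emit:
step_arm(plan=[[[0,0,0.3,0.08,22],[0,0,0.6,0.16,22],[0,0,0.9,0.24,22],[0,0,1.2,0.32,22],[0,0,1.5,0.4,22],[0,0,1.8,0.48,22],[0,0,2.1,0.56,22],[0,0,2.4,0.64,22]]])

```text
time: 13.98
tool_pos: [0.5016, 0.1326, 0.0836]
ee_rot: [3.139, 0.001, 2.028]
wrist_force: [1.0, 0.9, 4.3]
width: 0.0299
```

```bash
python3 st.py
```

```text
13.98 [0.5016 0.1326 0.0836] [3.1386e+00 9.0000e-04 2.0281e+00] [1.  0.9 4.3] tz -0.131 q6 -0.3082 t6 0.6320 0.0299
```

Emit:
step_arm(plan=[[[0,0,-0.3,-0.08,22],[0,0,-0.6,-0.16,22]]])

```text
time: 14.15
tool_pos: [0.5015, 0.1325, 0.083]
ee_rot: [3.139, 0.001, 1.861]
wrist_force: [0.7, -0.7, 4.5]
width: 0.03
```

```bash
python3 st.py
```

```text
14.15 [0.5015 0.1325 0.083 ] [3.1389e+00 7.0000e-04 1.8613e+00] [ 0.7 -0.7  4.5] tz 0.11 q6 -0.1413 t6 -0.7851 0.03
```

Emit:
step_arm(plan=[[[0,0,-0.3,-0.08,22],[0,0,-0.6,-0.16,22]]])

```text
time: 14.32
tool_pos: [0.5012, 0.1325, 0.0824]
ee_rot: [3.139, 0.0, 1.701]
wrist_force: [-0.3, 0.9, 5.7]
width: 0.0302
```

```bash
python3 st.py
```

```text
14.32 [0.5012 0.1325 0.0824] [3.1394e+00 3.0000e-04 1.7010e+00] [-0.3  0.9  5.7] tz 0.137 q6 0.0191 t6 -0.6808 0.0302
```

Emit:
step_arm(plan=[[[0,0,-0.3,-0.08,22],[0,0,-0.6,-0.16,22]]])

```text
time: 14.48
tool_pos: [0.5011, 0.1325, 0.0818]
ee_rot: [3.14, -0.0, 1.541]
wrist_force: [-1.0, -0.4, 4.9]
width: 0.0296
```

```bash
python3 st.py
```

```text
14.48 [0.5011 0.1325 0.0818] [ 3.1398 -0.      1.5411] [-1.  -0.4  4.9] tz 0.125 q6 0.1791 t6 -0.6635 0.0296
```

Emit:
step_arm(plan=[[[0,0,-0.3,-0.08,22],[0,0,-0.6,-0.16,22]]])

```text
time: 14.65
tool_pos: [0.5009, 0.1325, 0.0812]
ee_rot: [3.14, -0.0, 1.381]
wrist_force: [-1.8, 0.3, 4.9]
width: 0.0294
```

```bash
python3 st.py
```

```text
14.65 [0.5009 0.1325 0.0812] [ 3.1403e+00 -2.0000e-04  1.3811e+00] [-1.8  0.3  4.9] tz 0.168 q6 0.3390 t6 -0.6465 0.0294
```

Emit:
step_arm(plan=[[[0,0,-0.3,-0.08,22]]])

```text
time: 14.73
tool_pos: [0.5008, 0.1326, 0.0809]
ee_rot: [3.14, -0.0, 1.301]
wrist_force: [-0.7, -1.6, 6.0]
width: 0.0299
```

```bash
python3 st.py
```

```text
14.73 [0.5008 0.1326 0.0809] [ 3.1404e+00 -3.0000e-04  1.3012e+00] [-0.7 -1.6  6. ] tz 0.058 q6 0.4190 t6 -0.6380 0.0299
```

Emit:
step_arm(plan=[[[0,0,-0.15,-0.04,22],[0,0,-0.15,-0.04,22],[0,0,-0.15,-0.04,22],[0,0,-0.15,-0.04,22],[0,0,-0.15,-0.04,60],[0,0,-0.15,-0.04,60],[0,0,-0.15,-0.04,70],[0,0,-0.15,-0.04,70]]])

```text
time: 15.4
tool_pos: [0.5, 0.1324, 0.0791]
ee_rot: [-3.14, 0.001, 1.263]
wrist_force: [-0.6, 0.4, -0.6]
width: 0.0532
```

Emit:
step_arm(plan=[[[0,0,20,0,70],[0,0,40,0,70],[0,0,80,0,70],[0,0,115,0,70],[-10,-30,125,0.1,70],[-10,-60,125,0.1,70],[-10,-85,125,0.1,70],[-10,-85,125,0.1,70]]])

```text
time: 16.07
tool_pos: [0.4904, 0.044, 0.2051]
ee_rot: [3.14, 0.002, 1.359]
wrist_force: [0.8, 0.7, -0.4]
width: 0.0655
```

```bash
python3 st.py; python3 - <<'E'
from h import *
np.set_printoptions(precision=4,suppress=True)
c=snap("wrist","pics/w4.png");print(proj(c,(.5017,.134,.1)))
a=cv2.imread("pics/w4.png")[:300,140:440];cv2.imwrite("pics/w4c.png",cv2.resize(a,(600,600),interpolation=2))
E
```

```text
16.07 [0.4904 0.044  0.2051] [3.1405e+00 2.2000e-03 1.3586e+00] [ 0.8  0.7 -0.4] tz 0.013 q6 0.1878 t6 -0.3239 0.0655
[271.1176  94.6812]
```

View pics/w4c.png

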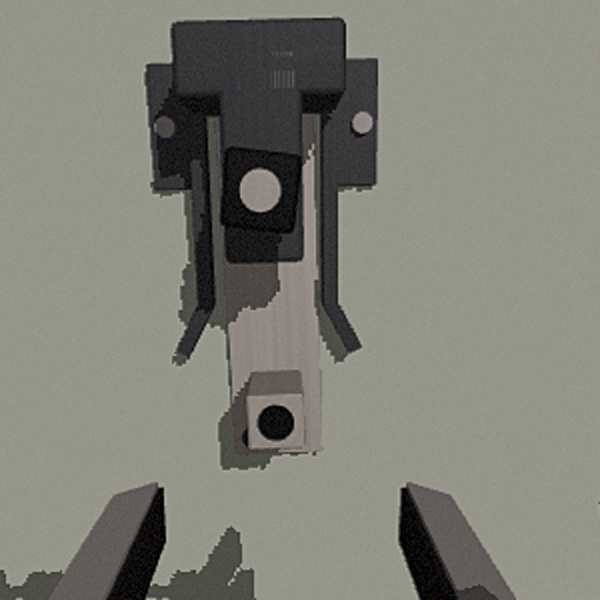

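```bash
python3 - <<'E'
from h import *
np.set_printoptions(precision=4,suppress=True)
o=robot.get_obs();c=cam(cams.snapshot("wrist"),o)
f=lambda u,v,z:at(c,(u/2+140,v/2),z)
q=np.array([f(u,v,.064) for u,v in [(247,394),(304,394),(304,448),(248,449)]])
print("post",q.mean(0));
l=f(231,385,.008),f(227,300,.008);r=f(321,440,.008),f(318,300,.008)
for a,b in(l,r):print(np.degrees(np.arctan2(*(b-a)[1::-1])))
k=np.array([f(u,v,.1) for u,v in [(226,148),(301,157),(295,233),(221,225)]]);e=k[1]-k[0];g=k[2]-k[1];print("knob",k.mean(0),np.degrees(np.arctan2(e[1],e[0])),np.degrees(np.arctan2(g[1],g[0])))
E
```

```text
post [0.4842 0.0327 0.064 ]
79.46026168187515
80.04073788110944
knob [0.5007 0.1356 0.1   ] -18.45672827570524 -106.38302550844313
```

```bash
python3 -c "
from bench import robot
print(robot.close_job())"
```

```text
the job is handed in; nothing more can be done
None
```

The job is handed in at about 16 s. The tongue is home against the back stop and the knob is screwed down to an estimated 14–15 N. The hand-in reports no verdict.

**What I did**
- I gripped the socket by its post and slid it in until the push force rose from about 5 N to about 11 N and it stopped moving. Then I let go.
- I turned the knob clockwise in one grasp, going down with it under about 4–5 N of downward force. The tool's downward force never reversed, so the knob should not have been pulled up.
- I felt the pad's touch as a rise in the last joint's torque. The first pass was unclear because I was shifting the arm sideways at the same time. I backed off 0.64 rad and repeated it cleanly.
- Touch came at a tool yaw of about 1.75 rad and I stopped at about 1.26 rad, so 0.49 rad past touch.

**Last checks**
- **Socket:** the post was at (0.484, 0.033) m. The model's home position is (0.484, 0.030) m, and the socket had stopped at y = 0.031 m when it met the stop. It lies within about 1° of the clamp's axis.
- **Knob:** it stayed at the yaw where I left it, about 72.5°, after letting go.
- **Gripper:** it is clear of everything.
- **Bystanders:** the arm never went near the bottle, mug or jar. I did not take a final picture of them.

**Disagreements**
- The clamping force is inferred, not measured. The angle gives about 15 N and the joint torque about 14 N.
- The first pass put the touch about 0.1 rad earlier, which would mean about 18 N, still inside the 8–24 N window.

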